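Close up the follower block in a catalogue-card tray

TASK

The green follower block in the card tray is parked behind its brass spring catch. Press the ribbed thumb plate down with your fingertips and keep it down while you push the block over the catch's lug, then let go of the plate and push the block on until it has closed the cards up against the tray's back wall and the catch has sprung up again behind it. Only press and push: do not lift or tip the block or the cards, leave the brush, the stamp and the jar where they are, and finish with the hand clear.

Things in the scene. Friction and masses are not known exactly. Their poses are not given: they have to be found in the camera images.
- tray: Wooden card drawer, 310 x 152 mm, fixed to the table. Origin: centre of its underside; +x runs along it to the low plain back wall where the cards stand, z up. Floor top at z = 14 mm; inside width 128 mm; side walls 12 mm thick, tops at z = 44; back wall's inner face at x = +150 mm, top z = 64; the taller front with a brass knob at the other end: inner face x = -150, top z = 80.
- catch (a joint): How far the brass catch is pressed down, in m: 0 = up (it springs back by itself), 0.0105 = fully down on its stop. About 2.5 N to start, 4.5 N fully down. Thumb plate and lug are one piece that moves straight down. The block clears the lug at 8 mm or more; once the block stands over the lug it holds the catch down itself.
- plate (a point): Point on top of the ribbed brass thumb plate, on the tray's centre line at tray x = -35 mm; moves down with it. The plate is 26 mm wide, from tray x = -75 to +38 mm; its top when up is 28 mm above the table. Behind the parked block, from about tray x = -75 to 0 mm, it is free to press.
- lug (a point): Centre of the top of the square lug at the plate's forward end, at tray x = +42 mm; moves down with the plate. The lug is 8 mm long (tray x = +38 to +46), 26 mm wide; its top when up is 40 mm above the table.
- follower: Green steel block, 0.8 kg, loose (5 to 14 N to push). Origin: underside centre, on the tray floor; +x to the cards. Upright part: x = -13 to +13 mm, 124 wide, z = 18 (open below) to 60. Runners at both ends: 8 wide, 18 high, x = -53 to +38, 108 apart. Parked with its front face 3 to 10 mm behind the lug. With the cards closed up its origin is at tray x = +65 and its rear face 6 mm beyond the lug.
- cards1: Bundle of stiff record cards standing on edge, nearest the block: 24 mm thick (x), 100 mm wide, 64 mm high, 0.13 kg, blue tab. Origin: underside centre. Loose, with a few mm between it and the next bundle.
- cards2: Middle bundle, the same, red tab.
- cards3: Bundle next to the back wall, the same, green tab.
- brush: Dusting brush lying on the table beside the tray, 190 mm long. Bystander.
- stamp: Dark wooden hand stamp standing on the table, 38 mm across, 70 mm high. Bystander. Origin: underside centre.
- jar: Amber jar with a white cap, 48 mm across, 62 mm high. Bystander. Origin: underside centre.
Things that resemble listed ones, but are neither listed nor needed, are in the scene too. Of the things that look like the follower, the smallest one is meant.

How it is judged:
On the way, in this order (a step that is already met when the one before it is completed fails the run):
1. a finger holds the thumb plate down (8 mm or more) with the block still parked behind the lug (value of joint catch above 0.008 m and contact force between the fingers and catch above 0.5 N and x of follower in the frame of tray below 0.026 m), for 0.1 s.
2. the block is over the lug (its front face past the lug's rear face) while a finger still holds the plate down (value of joint catch above 0.0075 m and contact force between the fingers and catch above 0.3 N and x of follower in the frame of tray between 0.027 and 0.058 m), for 0.05 s.
At the end, for the whole second after the job is handed in: The follower block stands upright on the tray floor, at rest, within 4 mm of fully closed (tray x = 65 mm), so that the three upright bundles are closed up against the back wall; the catch is up again (within 1.5 mm) behind it (x of follower in the frame of tray between 0.061 and 0.068 m and value of joint catch below 0.0015 m and angle between follower's own z axis and vertical below 0.06 rad and linear speed of follower below 0.01 m/s and angle between each of cards1, cards2, cards3's own z axis and vertical below 0.1 rad and z of each of cards1, cards2, cards3 in the frame of tray below 0.019 m); the robot touches nothing.
It fails at once if the follower block is lifted or tipped (more than 6 mm off the floor, or more than 0.15 rad) (z of follower in the frame of tray above 0.02 m or angle between follower's own z axis and vertical above 0.15 rad).
It fails at once if a bundle of cards is lifted (more than 8 mm) or tipped over (more than 0.35 rad) (z of any of cards1, cards2, cards3 in the frame of tray above 0.022 m or angle between any of cards1, cards2, cards3's own z axis and vertical above 0.35 rad).
It fails at once if the brush is disturbed (moved more than 15 mm) (distance of brush from where it was at the start of the episode above 0.015 m).
It fails at once if the rubber stamp is disturbed (moved more than 15 mm) (distance of stamp from where it was at the start of the episode above 0.015 m).
It fails at once if the jar is disturbed (moved more than 15 mm) (distance of jar from where it was at the start of the episode above 0.015 m).
It also fails if it takes over 35 s, if anything falls off the work surface, if the arm or the gripper's body presses on something with over 40 N, if the wrist force passes 120 N, or if a joint passes its speed limit or range.

ROBOT

A 6-joint arm with a two-finger parallel gripper is mounted at the origin on the work surface. World frame = base frame: x ahead of the robot, y to its left, z up, the work surface at z = 0. Lengths are in m, angles in rad, forces in N, time in s.
With the tool pointing down it reaches from about 0.35 to 0.85 m from the base axis. Payload 8.1 kg.
Tool frame: the origin (TCP) lies at the very end of the fingers, on their centre line; the grasp point (between the pads) lies 19 mm behind it (robot.pinch_z is the z of the grasp point in the tool frame, in m); z points along the fingers, y is the direction in which the jaws open and shut (so a half turn about z gives the same grasp; the last joint's range is limited). The gripper opens to 93 mm and grips with 3 to 60 N. Pads are 15 mm wide; open, the fingers measure 128 mm over their backs; the gripper's body (75 mm by 188 mm) begins 65 mm behind the grasp point.
Start: joints at [-1.236, 0.13, 1.488, -0, 1.523, -0.085], TCP at [0.245, -0.548, 0.219] pointing down, gripper open.
Joint ranges: [-2.96, 2.96], [-0.89, 2.26], [0.02, 2.5], [-1.34, 4.48], [0, 2.73], [-2.66, 2.66]. Speed limits (rad/s): [2.39, 2.39, 2.79, 3.14, 3.14, 3.14].

INTERFACE

Orientations are given as a rotation vector (axis times angle).
In Python, from plant import robot gives the robot as it stands.
- The arm moves only by the tool drive_tool, never from a script. Its argument "steps" is a list of rows, each an object of numbers: "jaw": the opening, from 0 (shut) to 1 (fully open); "tx", "ty", "tz": the shift along the tool's x, y, z scaled (see below); "turn": the turn about the tool's z scaled (see below). A call has 1 to 12 rows; each row is the pose to reach, as a shift and turn from the pose commanded when the call began, along the tool's axes at that moment, turning the shorter way round; what a row does not reach only later rows make up. The controller multiplies each number of a shift by 0.3 m and each number of a turn by 180 degrees. A row lasts 1/10 s, in which the tool goes at most 50 mm and 8.59 degrees, less where a joint would pass 70% of its speed; a pose out of reach is approached as far as the arm can. A call with a number of a shift or a turn outside -1 to 1 is refused whole. A call with a gripper value outside its range is refused whole. The fingers move at their own pace and stop on an object; "force" is the grip in N (left out, the last holds). Time passes only in rows, so rows that repeat a pose let the fingers close. It gives the time, the measured TCP pose, the force and the opening at its end, in the units of the state.
- robot.read_state(): the state, without advancing time (a new reading comes with each control period).
- robot.read_camera(name): name is "scene" or "top" or "wrist"; returns (picture, depth): 420x560x3 uint8, blue, green, red; 420x560 float32, m along the optical axis (not along the pixel's ray), 0 where there is no reading.
- robot.get_calibration(name): a dict with "fx", "fy", "cx", "cy" (pixels), "eye" and "attitude" of the camera in the world. Camera axes: x right, y down, z forward; pixel columns grow to the right and rows downward; lengths in m; the calibration is good to about 2 mm. A picture is of the moment at which its call begins: read the wrist's pose just before it. get_calibration takes no time and is no camera call; for the wrist camera it gives the pose at the moment of the call.
- robot.close_job(): hands the job in, once; it reports no verdict.
The state is a dict: "t": time; "q": joint angles; "dq": joint speeds; "joint_torque": joint torques, N m; "tool_pos": TCP position; "orientation": TCP orientation; "force": force on the tool from outside, world axes, zero at the start; "wrist_torque": the same for the moment, N m; "opening": finger opening in m.
Only numpy, scipy, OpenCV 4.12 (cv2) and the standard library are available. Lean on these libraries where they do the work, as an engineer would, in place of code of your own. Each camera call takes 0.05 s, during which the arm holds its last target.

## Working session

There is one attempt and no reset: what is moved stays moved. The work goes in short steps, Python scripts to look and compute and a tool call to move; the robot and the scene stay as the last step left them, time stands still between calls to the robot, and variables do not carry over. Pictures are saved under pics/ and viewed, and the job is handed in when it is done.

Besides the shell and the picture viewer there is one more tool, called after "Call:" by a JSON object that holds its "api" and its "payload". drive_tool: Moves the arm, as the interface text tells. Its arguments: {"type":"object","properties":{"steps":{"type":"array"},"force":{"type":"number"}},"required":["steps"]}

```bash
mkdir -p pics; ls; python3 - <<'E'
from plant import robot
import cv2,numpy as np
for n in("scene","top"):
    p,d=robot.read_camera(n); cv2.imwrite(f"pics/{n}0.png",p); np.save(f"pics/{n}0.npy",d); print(n,robot.get_calibration(n))
print(robot.read_state())
E
```

```text
pics
scene {'fx': 430.2457110654197, 'fy': 430.2457110654197, 'cx': 286.9405554612082, 'cy': 207.5913418401093, 'eye': array([ 1.11560612, -0.51985956,  0.62086128]), 'attitude': array([-2.00850505, -0.90068113,  0.47735161])}
top {'fx': 449.8694478725533, 'fy': 449.8694478725533, 'cx': 277.9214863577474, 'cy': 209.37301296586867, 'eye': array([ 0.35309097, -0.00485247,  1.15442535]), 'attitude': array([-2.14225601,  2.13450516, -0.13593016])}
{'t': 0.1, 'q': array([-1.23639706e+00,  1.31083598e-01,  1.48917317e+00, -1.44677770e-05,
        1.52297939e+00, -8.54134085e-02]), 'dq': array([-0.00013189, -0.00110189, -0.00403259,  0.00091784, -0.00036977,
       -0.00085566]), 'joint_torque': array([ 1.15934556e-03, -5.61339068e+01, -4.93095660e+01,  7.69975735e-02,
        2.90798326e-02, -7.21316246e-05]), 'tool_pos': array([ 0.24439429, -0.54741378,  0.21769202]), 'orientation': array([-3.07104258e+00, -6.54269950e-01,  3.42908373e-04]), 'force': array([0.73683393, 0.19884818, 0.56763958]), 'wrist_torque': array([-0.01466792, -0.00718755, -0.00100023]), 'opening': 0.0930797663014536}
```

View pics/scene0.png

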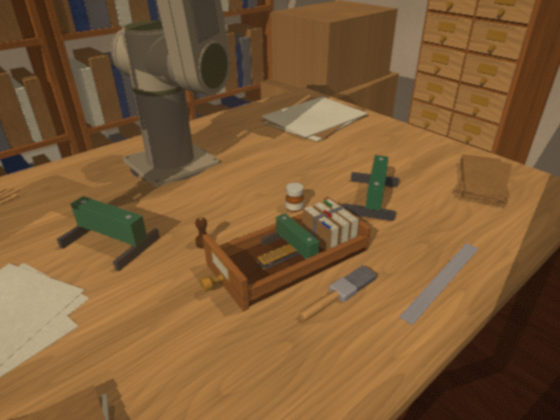

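View pics/top0.png

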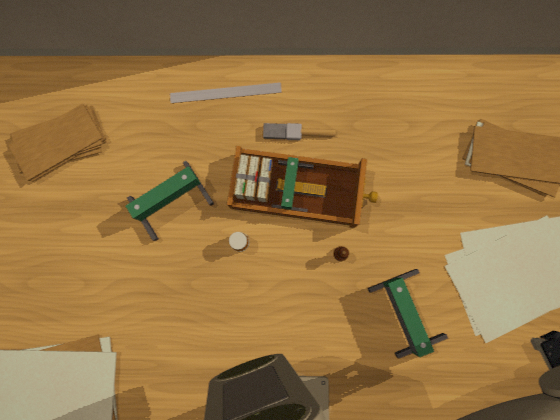

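The top view has three green blocks: (290,183) in the tray, (165,193) on the left and (408,316) on the right. The other two are bigger and lie loose on the table, so the smallest is the one in the tray behind the brass plate at (303,188). I'll check it in a close crop and measure.

```bash
cat > h.py <<'E'
from plant import robot
import cv2,numpy as np
from scipy.spatial.transform import Rotation as R
def ray(c,u,v):
    d=np.array([(u-c['cx'])/c['fx'],(v-c['cy'])/c['fy'],1]); return R.from_rotvec(c['attitude']).as_matrix()@d
def atz(c,u,v,z):
    r=ray(c,u,v); return c['eye']+r*(z-c['eye'][2])/r[2]
def pt(c,u,v,d): return c['eye']+ray(c,u,v)*d
def proj(c,P):
    p=(np.atleast_2d(P)-c['eye'])@R.from_rotvec(c['attitude']).as_matrix()
    return np.c_[c['fx']*p[:,0]/p[:,2]+c['cx'],c['fy']*p[:,1]/p[:,2]+c['cy']]
E
python3 - <<'E'
import cv2
p=cv2.imread("pics/top0.png")[110:250,220:390]
cv2.imwrite("pics/crop0.png",cv2.resize(p,None,fx=4.5,fy=4.2857,interpolation=cv2.INTER_CUBIC))
E
```

```text
(no output)
```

View pics/crop0.png

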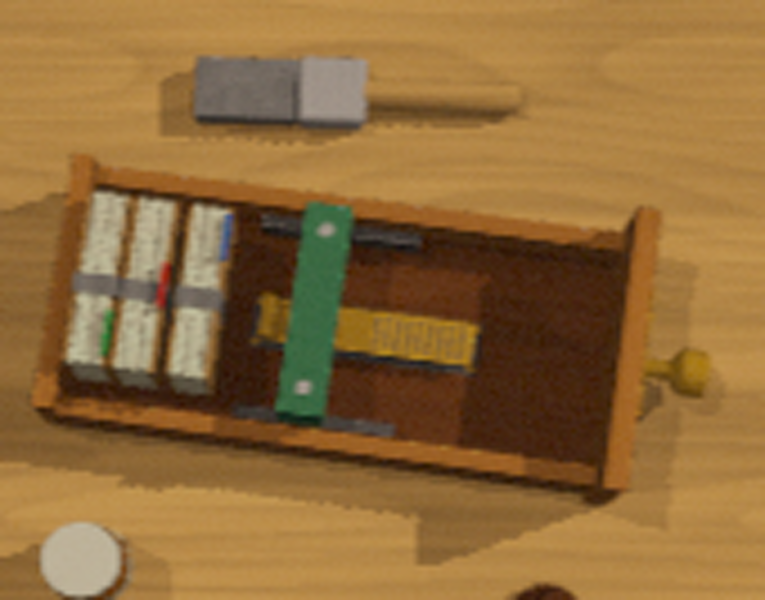

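```bash
cat >> h.py <<'E'
def T(th,P):
    x,y,a=th; P=np.atleast_2d(P).astype(float)
    return np.c_[x+P[:,0]*np.cos(a)-P[:,1]*np.sin(a), y+P[:,0]*np.sin(a)+P[:,1]*np.cos(a),P[:,2]]
E
python3 - <<'E'
from h import *
from scipy.optimize import least_squares
c=robot.get_calibration("top")
obs=[((640,207),(-.15,.076,.08)),((608,490),(-.15,-.076,.08)),((479,322),(-.075,.013,.028)),((473,369),(-.075,-.013,.028)),
((262,292),(.046,.013,.04)),((254,342),(.046,-.013,.04)),((95,158),(.150,.076,.064)),((57,410),(.15,-.076,.064))]
uv=np.array([(220+a[0]/4.5,110+a[1]/4.2857) for a,_ in obs]); P=np.array([b for _,b in obs])
# tray +x = world +y; tray y+ then = world -x : check sign
best=None
for s in (1,-1):
    Q=P*[1,s,1]
    r=least_squares(lambda th:(proj(c,T(th,Q))-uv).ravel(),[.4,-.05,1.5],loss='soft_l1')
    print(s,r.x,r.cost,np.round(r.fun.reshape(-1,2),1).tolist() if 0 else np.round((proj(c,T(r.x,Q))-uv),1).tolist())
    if best is None or r.cost<best.cost: best=r
th=best.x; np.save("tray.npy",th)
def box(x0,x1,y0,y1,z): return [(x0,y0,z),(x1,y0,z),(x1,y1,z),(x0,y1,z)]
L=[box(-.15,.15,-.076,.076,.044),box(-.075,.038,-.013,.013,.028),box(.038,.046,-.013,.013,.04),box(-.15,-.1501,-.076,.076,.08),box(.15,.1501,-.076,.076,.064),box(-.15,.15,-.064,.064,.014)]
for n,(u0,v0,w,h) in {"top":(220,110,170,140),"scene":(190,170,200,150)}.items():
    c=robot.get_calibration(n); p=cv2.imread(f"pics/{n}0.png"); d=np.load(f"pics/{n}0.npy")
    k=4
    q=cv2.resize(p[v0:v0+h,u0:u0+w],None,fx=k,fy=k,interpolation=cv2.INTER_CUBIC)
    for b in L:
        z=(proj(c,T(th,b))-[u0-.5,v0-.5])*k
        cv2.polylines(q,[z.astype(np.int32)],True,(255,255,0),1)
    cv2.imwrite(f"pics/ov_{n}.png",q)
E
```

```text
1 [ 0.57691429 -0.03136757  1.70322292] 283.25426938721773 [[0.5, 46.3], [-1.9, -80.3], [-0.2, 2.1], [-0.3, -18.7], [0.8, 14.4], [1.3, -7.3], [-1.2, 74.5], [0.3, -44.4]]
-1 [ 0.57496428 -0.03141235  1.44054473] 5.4929620492944835 [[-0.5, 2.1], [-0.3, -2.7], [-0.2, 0.5], [-0.1, -0.5], [0.9, 0.4], [1.2, -1.2], [0.1, -0.1], [-0.5, 0.6]]
```

View pics/ov_top.png

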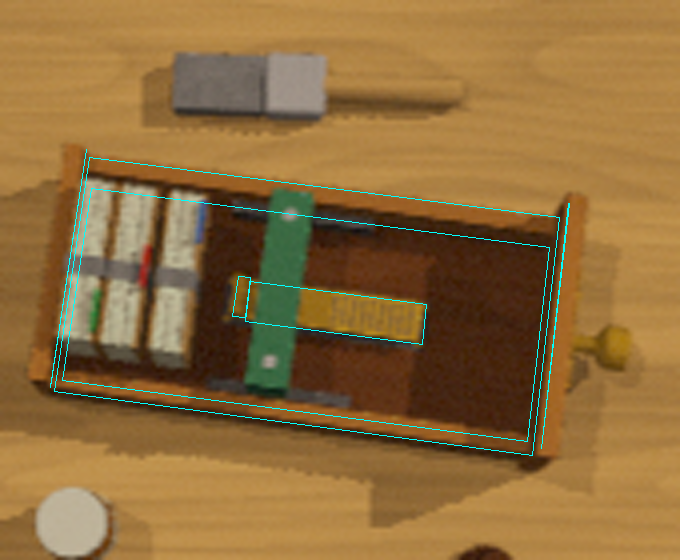

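View pics/ov_scene.png

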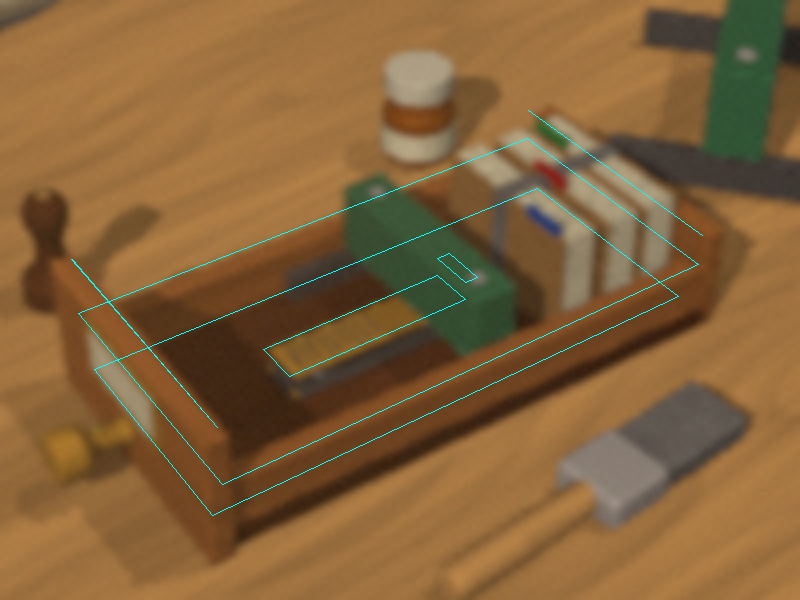

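```bash
python3 - <<'E'
from h import *
th=np.load("tray.npy");print(th)
for n,pts in {"top":[(300,270),(200,270),(300,110),(330,188),(316,188),(289,175),(288,195),(262,170)],"scene":[(300,360),(230,350),(390,300),(260,259),(297,236),(240,240)]}.items():
    c=robot.get_calibration(n); d=np.load(f"pics/{n}0.npy")
    for u,v in pts:
        P=pt(c,u,v,np.median(d[v-1:v+2,u-1:u+2])); a=th[2]
        q=P[:2]-th[:2]
        print(n,u,v,P.round(4),"tray",round(q@[np.cos(a),np.sin(a)],4),round(q@[-np.sin(a),np.cos(a)],4))
E
```

```text
[ 0.57496428 -0.03141235  1.44054473]
top 300 270 [ 0.3653 -0.0411  0.0016] tray -0.0368 0.2066
top 200 270 [ 0.3642  0.2141 -0.0015] tray 0.2161 0.2409
top 300 110 [ 0.7893 -0.042   0.0016] tray 0.0173 -0.2139
top 330 188 [ 0.5752 -0.1185  0.0118] tray -0.0864 -0.0116
top 316 188 [ 0.5718 -0.0813  0.029 ] tray -0.0499 -0.0034
top 289 175 [ 0.5957 -0.0123  0.0728] tray 0.0216 -0.0181
top 288 195 [ 0.5457 -0.01    0.0738] tray 0.0175 0.0318
top 262 170 [0.6071 0.0539 0.0774] tray 0.0888 -0.0208
scene 300 360 [ 7.869e-01 -1.945e-01  3.000e-04] tray -0.1342 -0.2313
scene 230 350 [ 6.916e-01 -2.713e-01  6.000e-04] tray -0.2227 -0.1468
scene 390 300 [8.036e-01 3.210e-02 6.000e-04] tray 0.0927 -0.2184
scene 260 259 [ 0.5647 -0.1016  0.0287] tray -0.0709 0.001
scene 297 236 [ 0.5998 -0.0292  0.0727] tray 0.0054 -0.0243
scene 240 240 [ 0.5004 -0.1048  0.0432] tray -0.0825 0.0644
```

Overlays agree in both views to about 1–2 mm. The block top reads z = 0.073 m (expected 0.074) and the plate 0.029 m (expected 0.028). Next I'll measure the block and the shift to a point above the plate.

```bash
cat >> h.py <<'E'
def totray(P):
    th=np.load("tray.npy"); a=th[2]; q=np.asarray(P)[:2]-th[:2]
    return np.array([q@[np.cos(a),np.sin(a)],q@[-np.sin(a),np.cos(a)]])
def plan(tx,ty,z,s=None):
    """shift numbers to tray point (tx,ty), height z; also turn needed to put jaws across tray"""
    th=np.load("tray.npy"); s=s or robot.read_state()
    M=R.from_rotvec(s['orientation']).as_matrix()
    W=T(th,[tx,ty,z])[0]; d=M.T@(W-s['tool_pos'])/.3
    best=None
    for sg in(1,-1):
        yd=sg*np.array([-np.sin(th[2]),np.cos(th[2]),0]); v=M.T@yd
        ang=np.degrees(np.arctan2(-v[0],v[1]))
        if best is None or abs(ang)<abs(best): best=ang
    print("t",round(s['t'],2),"at tray",totray(s['tool_pos']).round(4),"z",s['tool_pos'][2].round(4),"-> t",d.round(3),"turn",round(best/180,4),"deg",round(best,1),"q6",s['q'][5].round(2))
E
python3 - <<'E'
from h import *
c=robot.get_calibration("top")
for x,y in [(310,204),(352,206),(322,415),(280,413)]:
    print(totray(atz(c,220+x/4.5,110+y/4.2857,.074)).round(4))
s=robot.read_state(); print(R.from_rotvec(s['orientation']).as_matrix().round(2).tolist())
plan(-.03,0,.16)
E
```

```text
[ 0.0276 -0.0613]
[ 0.0046 -0.0631]
[0.0051 0.0597]
[0.0277 0.0615]
[[0.91, 0.41, -0.0], [0.41, -0.91, 0.0], [0.0, -0.0, -1.0]]
t 0.1 at tray [-0.5546  0.2607] z 0.2177 -> t [ 1.655 -1.036  0.194] turn -0.3249 deg -58.5 q6 -0.09
```

Call:
{"api": "drive_tool", "payload": {"steps": [{"tx": 0.83, "ty": -0.52, "turn": -0.16}, {"tx": 0.83, "ty": -0.52, "turn": -0.16}, {"tx": 0.83, "ty": -0.52, "turn": -0.16}, {"tx": 0.83, "ty": -0.52, "turn": -0.16}, {"tx": 0.83, "ty": -0.52, "turn": -0.16}, {"tx": 0.83, "ty": -0.52, "turn": -0.16}, {"tx": 0.83, "ty": -0.52, "turn": -0.16}]}}

```text
schema error: expected keys jaw, tx, ty, tz, turn
```

```bash
python3 -c "
from h import *
plan(-.03,0,.16)"
```

```text
t 0.1 at tray [-0.5546  0.2607] z 0.2177 -> t [ 1.655 -1.036  0.194] turn -0.3249 deg -58.5 q6 -0.09
```

Call:
{"api": "drive_tool", "payload": {"steps": [{"jaw": 0, "tx": 0.83, "ty": -0.52, "tz": 0, "turn": -0.16}, {"jaw": 0, "tx": 0.83, "ty": -0.52, "tz": 0, "turn": -0.16}, {"jaw": 0, "tx": 0.83, "ty": -0.52, "tz": 0, "turn": -0.16}, {"jaw": 0, "tx": 0.83, "ty": -0.52, "tz": 0, "turn": -0.16}, {"jaw": 0, "tx": 0.83, "ty": -0.52, "tz": 0, "turn": -0.16}, {"jaw": 0, "tx": 0.83, "ty": -0.52, "tz": 0, "turn": -0.16}, {"jaw": 0, "tx": 0.83, "ty": -0.52, "tz": 0, "turn": -0.16}], "force": 15}}

```text
t: 0.8
tool_pos: [0.4107, -0.2996, 0.2184]
orientation: [-2.808, -1.405, -0.002]
force: [0.3, -0.4, -0.8]
opening: 0.0415
```

```bash
python3 -c "
from h import *
plan(-.03,0,.16)"
```

```text
t 0.8 at tray [-0.2872  0.128 ] z 0.2184 -> t [ 0.956 -0.049  0.196] turn -0.1632 deg -29.4 q6 -0.09
```

Call:
{"api": "drive_tool", "payload": {"steps": [{"jaw": 0, "tx": 0.956, "ty": -0.049, "tz": 0.1, "turn": -0.1632}, {"jaw": 0, "tx": 0.956, "ty": -0.049, "tz": 0.1, "turn": -0.1632}, {"jaw": 0, "tx": 0.956, "ty": -0.049, "tz": 0.1, "turn": -0.1632}, {"jaw": 0, "tx": 0.956, "ty": -0.049, "tz": 0.1, "turn": -0.1632}, {"jaw": 0, "tx": 0.956, "ty": -0.049, "tz": 0.1, "turn": -0.1632}, {"jaw": 0, "tx": 0.956, "ty": -0.049, "tz": 0.1, "turn": -0.1632}, {"jaw": 0, "tx": 0.956, "ty": -0.049, "tz": 0.1, "turn": -0.1632}, {"jaw": 0, "tx": 0.956, "ty": -0.049, "tz": 0.1, "turn": -0.1632}]}}

```text
t: 1.6
tool_pos: [0.5696, -0.0664, 0.1878]
orientation: [-2.364, -2.067, 0.002]
force: [-0.2, -0.1, -0.7]
opening: 0.0002
```

```bash
python3 -c "
from h import *
plan(-.024,0,.05)
c=robot.get_calibration('wrist');p,d=robot.read_camera('wrist');print(c)
cv2.imwrite('pics/w1.png',p);np.save('pics/w1.npy',d)
p,d=robot.read_camera('scene');cv2.imwrite('pics/s1.png',cv2.resize(p[120:320,170:430],None,fx=3,fy=3,interpolation=cv2.INTER_CUBIC))"
```

```text
t 1.6 at tray [-0.0354  0.0008] z 0.1878 -> t [0.038 0.003 0.459] turn -0.0012 deg -0.2 q6 -0.07
{'fx': 312.4745782766275, 'fy': 312.4745782766275, 'cx': 283.5459254442075, 'cy': 208.32768497250683, 'eye': array([0.58150192, 0.01620115, 0.35374568]), 'attitude': array([ 2.83402031, -0.19018291, -0.03118107])}
```

View pics/w1.png

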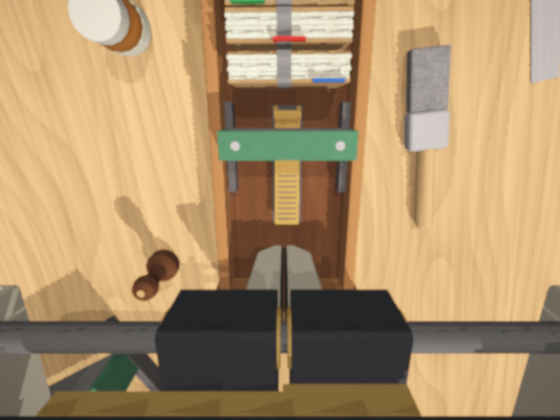

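View pics/s1.png

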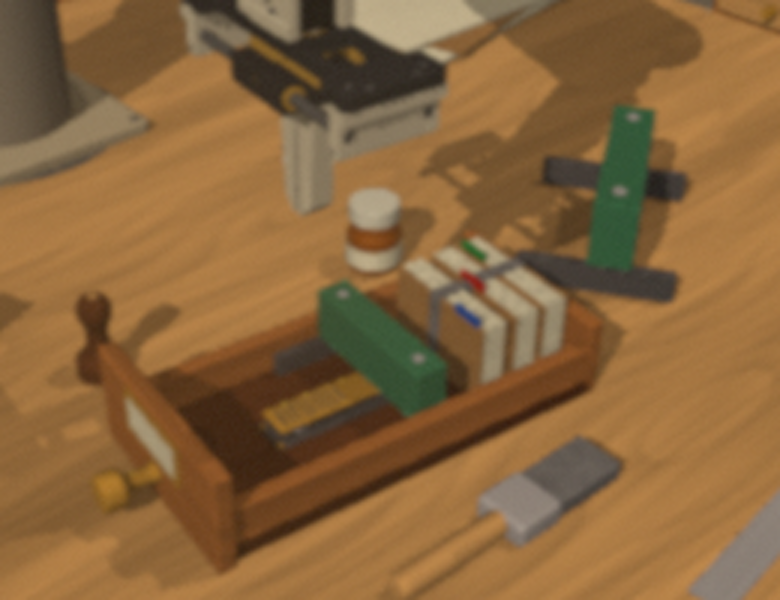

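The wrist view shows the jaws aligned across the tray. The fingertips are at (285,250), the plate's rear end at (287,223) and the block at (287,145). I'll check the tray fit with these pixels.

```bash
python3 - <<'E'
from h import *
c=robot.get_calibration("wrist")
for n,u,v,z in[("plate rear L",274,224,.028),("plate rear R",300,224,.028),("block rear top L",218,160,.074),("R",357,160,.074),("block front",287,128,.074),("lug front",287,107,.04),("wall L in",228,200,.014),("cards1 rear top",287,85,.078),("c3 front~",290,0,.078)]:
    print(n,totray(atz(c,u,v,z)).round(4))
d=np.load('pics/w1.npy');print([ (pt(c,u,v,d[v,u])[2]).round(4) for u,v in[(287,200),(287,145),(240,200)]])
plan(-.02,0,.045)
E
```

```text
plate rear L [-0.0731  0.0113]
plate rear R [-0.0732 -0.0176]
block rear top L [0.0052 0.0589]
R [ 0.0044 -0.0657]
block front [ 0.0326 -0.003 ]
lug front [ 0.0504 -0.0034]
wall L in [-0.049   0.0634]
cards1 rear top [ 0.0672 -0.0031]
c3 front~ [ 0.128  -0.0056]
[np.float64(0.0278), np.float64(0.0753), np.float64(0.0149)]
t 1.7 at tray [-0.0368  0.0009] z 0.1884 -> t [0.056 0.003 0.478] turn -0.002 deg -0.4 q6 -0.07
```

Call:
{"api": "drive_tool", "payload": {"steps": [{"jaw": 0, "tx": 0.04, "ty": 0.005, "tz": 0.15, "turn": -0.001}, {"jaw": 0, "tx": 0.04, "ty": 0.005, "tz": 0.3, "turn": -0.001}, {"jaw": 0, "tx": 0.04, "ty": 0.005, "tz": 0.45, "turn": -0.001}, {"jaw": 0, "tx": 0.04, "ty": 0.005, "tz": 0.5, "turn": -0.001}, {"jaw": 0, "tx": 0.04, "ty": 0.005, "tz": 0.5, "turn": -0.001}]}}

```text
t: 2.2
tool_pos: [0.5704, -0.0556, 0.0363]
orientation: [-2.362, -2.065, 0.005]
force: [-0.6, -0.4, 0.5]
opening: 0.0004
```

```bash
python3 -c "
from h import *
plan(-.024,0,.017)
print(robot.read_state()['force'])"
```

```text
t 2.2 at tray [-0.0246  0.0014] z 0.0363 -> t [0.002 0.005 0.064] turn -0.0013 deg -0.2 q6 -0.05
[-0.5715544  -0.35280102  0.50346045]
```

Call:
{"api": "drive_tool", "payload": {"steps": [{"jaw": 0, "tx": 0, "ty": 0.003, "tz": 0.03, "turn": 0}, {"jaw": 0, "tx": 0, "ty": 0.003, "tz": 0.045, "turn": 0}, {"jaw": 0, "tx": 0, "ty": 0.003, "tz": 0.06, "turn": 0}, {"jaw": 0, "tx": 0, "ty": 0.003, "tz": 0.064, "turn": 0}, {"jaw": 0, "tx": 0, "ty": 0.003, "tz": 0.064, "turn": 0}]}}

```text
t: 2.7
tool_pos: [0.5753, -0.0553, 0.0208]
orientation: [2.362, 2.068, 0.003]
force: [2.5, -2.7, 3.5]
opening: 0.0006
```

```bash
python3 -c "
from h import *
plan(-.024,0,.017)
print(robot.read_state()['force'])
p,d=robot.read_camera('scene');cv2.imwrite('pics/s2.png',cv2.resize(p[120:320,170:430],None,fx=3,fy=3,interpolation=cv2.INTER_CUBIC))"
```

```text
t 2.7 at tray [-0.0236 -0.0034] z 0.0208 -> t [-0.001 -0.011  0.013] turn -0.0007 deg -0.1 q6 -0.05
[ 2.53438831 -2.71263184  3.51280498]
```

View pics/s2.png

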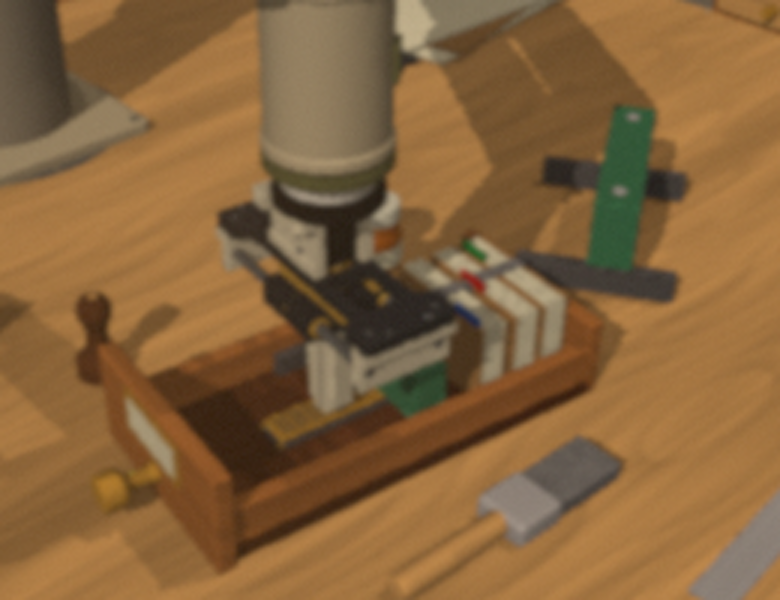

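Call:
{"api": "drive_tool", "payload": {"steps": [{"jaw": 0, "tx": 0, "ty": -0.003, "tz": 0.007, "turn": 0}, {"jaw": 0, "tx": 0, "ty": -0.006, "tz": 0.012, "turn": 0}, {"jaw": 0, "tx": 0, "ty": -0.006, "tz": 0.012, "turn": 0}]}}

```text
t: 3.05
tool_pos: [0.5738, -0.0549, 0.0177]
orientation: [2.361, 2.068, 0.004]
force: [2.7, -1.3, 11.2]
opening: 0.0005
```

```bash
python3 -c "
from h import *
plan(-.024,0,.017)
print(robot.read_state()['force'])"
```

```text
t 3.05 at tray [-0.0234 -0.0019] z 0.0177 -> t [-0.002 -0.006  0.002] turn -0.0007 deg -0.1 q6 -0.05
[ 2.69612524 -1.31740208 11.24555034]
```

The plate is on its stop, at z = 17.7 mm with 11 N on the wrist. Next I push the block, keeping the plate pressed.

Call:
{"api": "drive_tool", "payload": {"steps": [{"jaw": 0, "tx": 0, "ty": 0, "tz": 0.002, "turn": 0}, {"jaw": 0, "tx": 0.02, "ty": 0, "tz": 0.002, "turn": 0}, {"jaw": 0, "tx": 0.04, "ty": 0, "tz": 0.002, "turn": 0}, {"jaw": 0, "tx": 0.055, "ty": 0, "tz": 0.002, "turn": 0}, {"jaw": 0, "tx": 0.07, "ty": 0, "tz": 0.002, "turn": 0}, {"jaw": 0, "tx": 0.085, "ty": 0, "tz": 0.002, "turn": 0}, {"jaw": 0, "tx": 0.1, "ty": 0, "tz": 0.002, "turn": 0}, {"jaw": 0, "tx": 0.1, "ty": 0, "tz": 0.002, "turn": 0}]}}

```text
t: 3.85
tool_pos: [0.5778, -0.0278, 0.0177]
orientation: [2.359, 2.065, -0.001]
force: [-0.5, -13.4, 16.1]
opening: 0.0005
```

```bash
python3 -c "
from h import *
plan(.02,0,.017)
print(robot.read_state()['force'])
c=robot.get_calibration('wrist')
p,d=robot.read_camera('wrist');cv2.imwrite('pics/w3.png',p)
p,d=robot.read_camera('scene');cv2.imwrite('pics/s3.png',cv2.resize(p[120:320,170:430],None,fx=3,fy=3,interpolation=cv2.INTER_CUBIC))"
```

```text
t 3.85 at tray [ 0.0039 -0.0024] z 0.0177 -> t [ 0.054 -0.008  0.002] turn -0.0008 deg -0.1 q6 0.0
[ -0.50231651 -13.38843226  16.07689781]
```

View pics/s3.png

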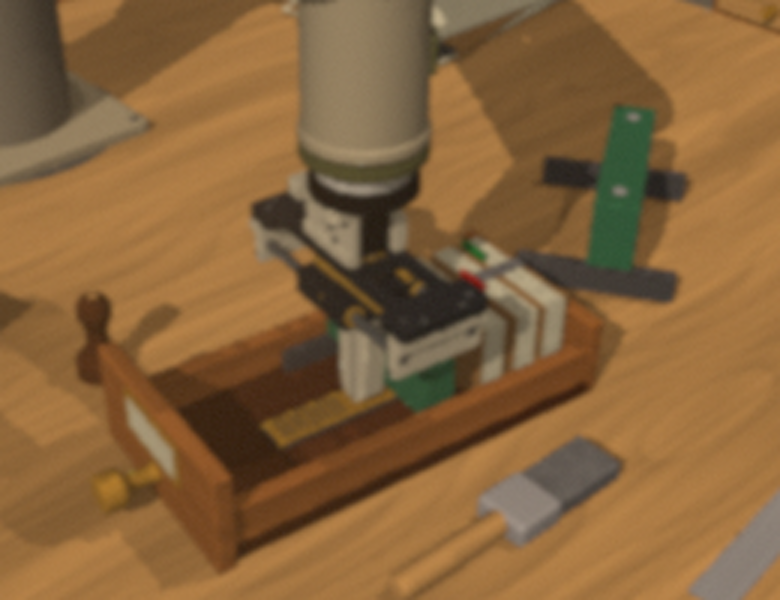

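View pics/w3.png

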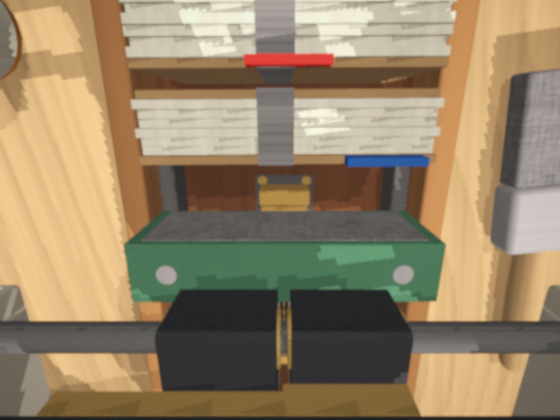

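```bash
python3 -c "
from h import *
c=robot.get_calibration('wrist')
for n,u,v,z in [('front L',148,241,.074),('front R',432,241,.074),('front bottom',285,212,.032),('rear',150,298,.074),('cards1 rear top',285,165,.078),('lug front top?',285,186,.0295),('lug rear',285,210,.0295)]: print(n,totray(atz(c,u,v,z)).round(4))"
```

```text
front L [0.0408 0.0486]
front R [ 0.0403 -0.0591]
front bottom [ 0.0383 -0.0036]
rear [0.0159 0.0511]
cards1 rear top [ 0.0702 -0.0033]
lug front top? [ 0.0513 -0.0037]
lug rear [ 0.0386 -0.0036]
```

Call:
{"api": "drive_tool", "payload": {"steps": [{"jaw": 0, "tx": 0.012, "ty": 0, "tz": 0, "turn": 0}, {"jaw": 0, "tx": 0.024, "ty": 0, "tz": 0, "turn": 0}, {"jaw": 0, "tx": 0.036, "ty": 0, "tz": 0, "turn": 0}, {"jaw": 0, "tx": 0.048, "ty": 0, "tz": 0, "turn": 0}, {"jaw": 0, "tx": 0.055, "ty": 0, "tz": 0, "turn": 0}, {"jaw": 0, "tx": 0.055, "ty": 0, "tz": 0, "turn": 0}]}}

```text
t: 4.55
tool_pos: [0.5799, -0.0119, 0.0177]
orientation: [2.36, 2.065, -0.001]
force: [-0.7, -15.3, 16.3]
opening: 0.0004
```

```bash
python3 -c "
from h import *
plan(.02,0,.017)
print(robot.read_state()['force'])
p,d=robot.read_camera('wrist');cv2.imwrite('pics/w4.png',p)"
```

```text
t 4.55 at tray [ 0.02   -0.0024] z 0.0177 -> t [ 0.    -0.008  0.002] turn -0.0009 deg -0.2 q6 0.03
[ -0.72240719 -15.33239321  16.26253219]
```

View pics/w4.png

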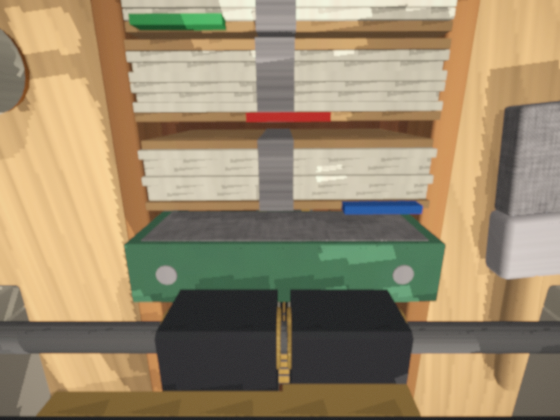

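The block is over the lug at about tray x = 41 mm, which hides the lug in the picture, and the plate is still on its stop. Next I back off, lift, open the fingers to straddle the plate, and lower behind the block.

Call:
{"api": "drive_tool", "payload": {"steps": [{"jaw": 0, "tx": -0.03, "ty": 0, "tz": 0, "turn": 0}, {"jaw": 0, "tx": -0.06, "ty": 0, "tz": 0, "turn": 0}, {"jaw": 0, "tx": -0.06, "ty": -0.006, "tz": -0.05, "turn": 0}, {"jaw": 0.3, "tx": -0.06, "ty": -0.006, "tz": -0.1, "turn": 0}, {"jaw": 0.54, "tx": -0.06, "ty": -0.006, "tz": -0.1, "turn": 0}, {"jaw": 0.54, "tx": -0.06, "ty": -0.006, "tz": -0.1, "turn": 0}, {"jaw": 0.54, "tx": -0.06, "ty": -0.006, "tz": -0.1, "turn": 0}, {"jaw": 0.54, "tx": -0.06, "ty": -0.006, "tz": -0.1, "turn": 0}]}}

```text
t: 5.4
tool_pos: [0.5733, -0.026, 0.0442]
orientation: [-2.363, -2.069, 0.002]
force: [-0.1, 0.6, 0.3]
opening: 0.036
```

```bash
python3 -c "
from h import *
plan(.01,-.001,.024)
s=robot.read_state();print(s['force'],s['opening'])
c=robot.get_calibration('wrist');print(c)
p,d=robot.read_camera('wrist');cv2.imwrite('pics/w5.png',p)
p,d=robot.read_camera('scene');cv2.imwrite('pics/s5.png',cv2.resize(p[120:320,170:430],None,fx=3,fy=3,interpolation=cv2.INTER_CUBIC))"
```

```text
t 5.4 at tray [0.0051 0.0024] z 0.0442 -> t [0.016 0.011 0.067] turn -0.0007 deg -0.1 q6 -0.0
[-0.12285872  0.64008377  0.34276913] 0.03598498002325648
{'fx': 312.4745782766275, 'fy': 312.4745782766275, 'cx': 283.5459254442075, 'cy': 208.32768497250683, 'eye': array([0.58505392, 0.05653932, 0.21021943]), 'attitude': array([ 2.83461694, -0.18795553, -0.03092118])}
```

View pics/w5.png

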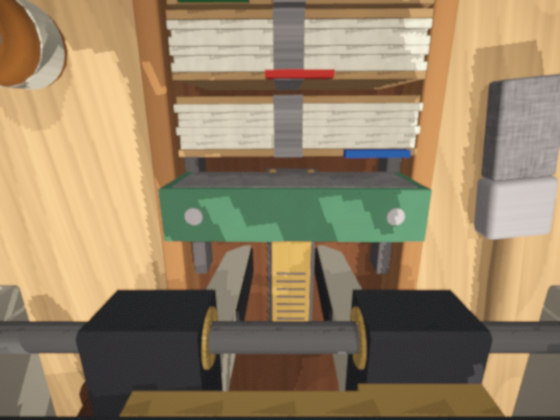

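View pics/s5.png

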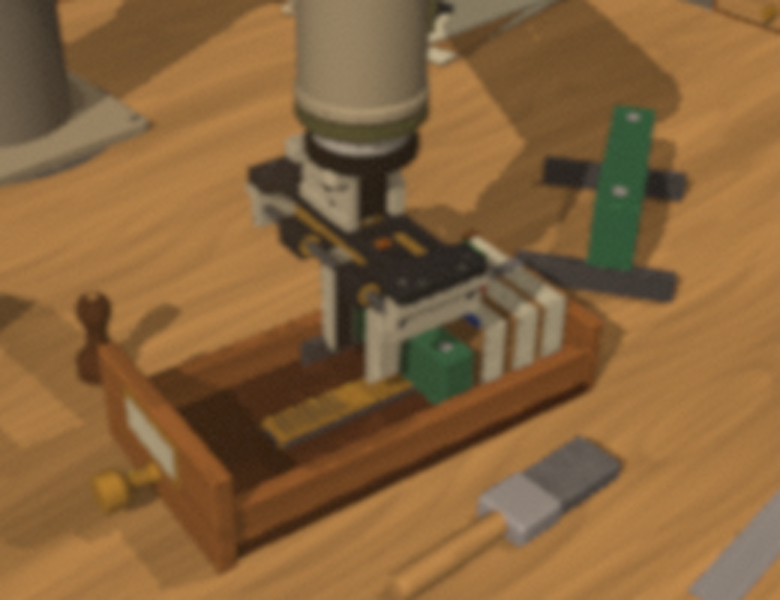

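Call:
{"api": "drive_tool", "payload": {"steps": [{"jaw": 0.54, "tx": 0, "ty": 0.011, "tz": 0, "turn": 0}, {"jaw": 0.54, "tx": 0, "ty": 0.011, "tz": 0.035, "turn": 0}, {"jaw": 0.54, "tx": 0, "ty": 0.011, "tz": 0.067, "turn": 0}, {"jaw": 0.54, "tx": 0.03, "ty": 0.011, "tz": 0.067, "turn": 0}, {"jaw": 0.54, "tx": 0.05, "ty": 0.011, "tz": 0.067, "turn": 0}, {"jaw": 0.54, "tx": 0.065, "ty": 0.011, "tz": 0.067, "turn": 0}, {"jaw": 0.54, "tx": 0.08, "ty": 0.011, "tz": 0.067, "turn": 0}, {"jaw": 0.54, "tx": 0.09, "ty": 0.011, "tz": 0.067, "turn": 0}, {"jaw": 0.54, "tx": 0.1, "ty": 0.011, "tz": 0.067, "turn": 0}, {"jaw": 0.54, "tx": 0.11, "ty": 0.011, "tz": 0.067, "turn": 0}, {"jaw": 0.54, "tx": 0.11, "ty": 0.011, "tz": 0.067, "turn": 0}]}}

```text
t: 6.6
tool_pos: [0.5818, 0.0064, 0.0253]
orientation: [2.363, 2.07, 0.0]
force: [-0.9, -3.5, -2.2]
opening: 0.0504
```

```bash
python3 -c "
from h import *
plan(.0445,-.001,.024)
s=robot.read_state();print(s['force'],s['opening'])
c=robot.get_calibration('wrist')
p,d=robot.read_camera('wrist');cv2.imwrite('pics/w6.png',p)
p,d=robot.read_camera('scene');cv2.imwrite('pics/s6.png',cv2.resize(p[120:320,170:430],None,fx=3,fy=3,interpolation=cv2.INTER_CUBIC))"
```

```text
t 6.6 at tray [ 0.0384 -0.0019] z 0.0253 -> t [ 0.02  -0.003  0.004] turn -0.0007 deg -0.1 q6 0.06
[-0.89210075 -3.50968538 -2.15538186] 0.05041186810105231
```

View pics/w6.png

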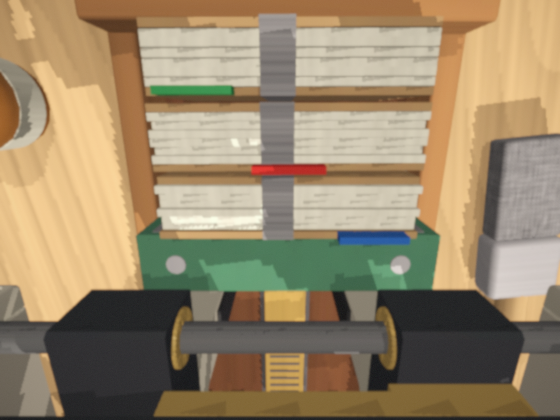

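View pics/s6.png

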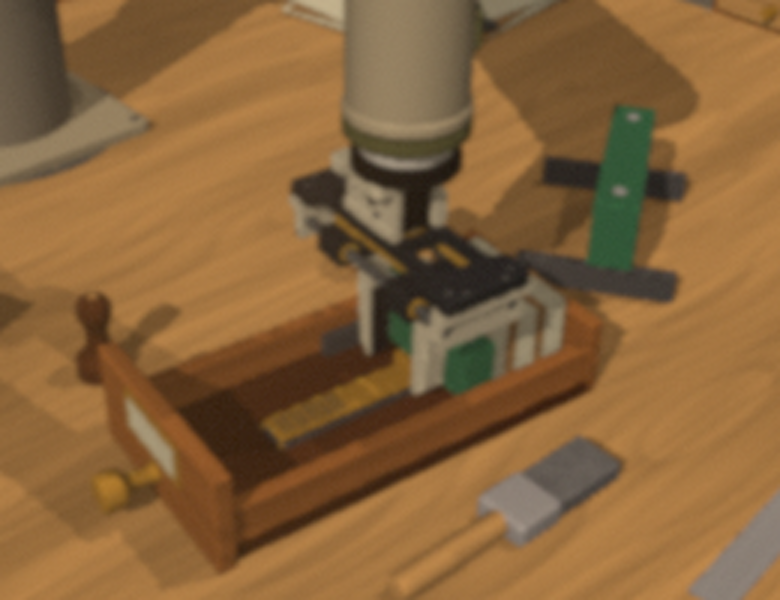

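Call:
{"api": "drive_tool", "payload": {"steps": [{"jaw": 0.54, "tx": 0.01, "ty": 0, "tz": 0, "turn": 0}, {"jaw": 0.54, "tx": 0.015, "ty": 0, "tz": 0, "turn": 0}, {"jaw": 0.54, "tx": 0.02, "ty": 0, "tz": 0, "turn": 0}, {"jaw": 0.54, "tx": 0.025, "ty": 0, "tz": 0, "turn": 0}, {"jaw": 0.54, "tx": 0.025, "ty": 0, "tz": 0, "turn": 0}]}}

```text
t: 7.2
tool_pos: [0.5828, 0.0129, 0.0253]
orientation: [2.363, 2.069, -0.001]
force: [-0.5, -7.0, -2.1]
opening: 0.0506
```

```bash
python3 -c "
from h import *
plan(.0445,-.001,.024)
s=robot.read_state();print(s['force'],s['opening'])
p,d=robot.read_camera('wrist');cv2.imwrite('pics/w7.png',p)"
```

```text
t 7.2 at tray [ 0.045 -0.002] z 0.0253 -> t [-0.002 -0.003  0.004] turn -0.0008 deg -0.1 q6 0.07
[-0.49964539 -7.00080124 -2.1297164 ] 0.05064421013254401
```

View pics/w7.png

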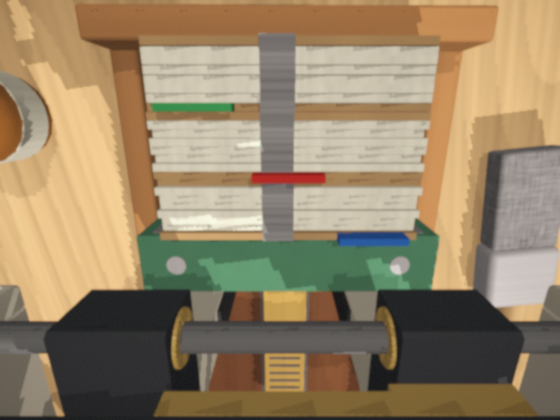

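Call:
{"api": "drive_tool", "payload": {"steps": [{"jaw": 0.54, "tx": 0.006, "ty": 0, "tz": 0, "turn": 0}, {"jaw": 0.54, "tx": 0.012, "ty": 0, "tz": 0, "turn": 0}, {"jaw": 0.54, "tx": 0.018, "ty": 0, "tz": 0, "turn": 0}, {"jaw": 0.54, "tx": 0.018, "ty": 0, "tz": 0, "turn": 0}]}}

```text
t: 7.65
tool_pos: [0.5827, 0.0136, 0.0254]
orientation: [2.362, 2.065, -0.01]
force: [-8.0, -27.7, 2.6]
opening: 0.0504
```

```bash
python3 -c "
from h import *
plan(.0445,-.001,.024)
s=robot.read_state();print(s['force'],s['opening'])"
```

```text
t 7.65 at tray [ 0.0456 -0.0018] z 0.0254 -> t [-0.004 -0.003  0.005] turn -0.0013 deg -0.2 q6 0.08
[ -7.9558642  -27.6632812    2.62598344] 0.050359177070985105
```

The block is closed up: the force rose to 28 N while the hand moved only 0.6 mm. I'll retreat straight back, lift and look.

Call:
{"api": "drive_tool", "payload": {"steps": [{"jaw": 0.54, "tx": -0.03, "ty": 0, "tz": 0, "turn": 0}, {"jaw": 0.54, "tx": -0.08, "ty": 0, "tz": 0, "turn": 0}, {"jaw": 0.54, "tx": -0.12, "ty": 0, "tz": 0, "turn": 0}, {"jaw": 0.54, "tx": -0.12, "ty": 0, "tz": -0.15, "turn": 0}, {"jaw": 0.54, "tx": -0.12, "ty": 0, "tz": -0.3, "turn": 0}, {"jaw": 0.54, "tx": -0.2, "ty": 0, "tz": -0.45, "turn": 0}, {"jaw": 0.54, "tx": -0.3, "ty": 0, "tz": -0.5, "turn": 0}, {"jaw": 0.54, "tx": -0.3, "ty": 0, "tz": -0.5, "turn": 0}]}}

```text
t: 8.45
tool_pos: [0.5737, -0.0739, 0.18]
orientation: [2.361, 2.062, 0.007]
force: [0.6, -0.3, 0.2]
opening: 0.0503
```

```bash
python3 -c "
from h import *
plan(0,0,.2)
s=robot.read_state();print(s['force'])
c=robot.get_calibration('wrist');p,d=robot.read_camera('wrist');cv2.imwrite('pics/w8.png',p)
np.savez('pics/w8.npz',d=d,**c)
p,d=robot.read_camera('scene');np.save('pics/s8.npy',d);cv2.imwrite('pics/s8.png',cv2.resize(p[150:310,190:390],None,fx=4,fy=3.75,interpolation=cv2.INTER_CUBIC))"
```

```text
t 8.45 at tray [-0.0423 -0.0042] z 0.18 -> t [ 0.141 -0.014 -0.067] turn -0.0014 deg -0.3 q6 -0.08
[ 0.61386025 -0.34812961  0.19314551]
```

View pics/w8.png

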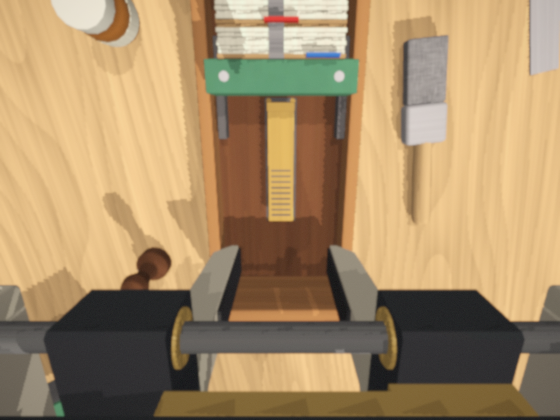

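View pics/s8.png

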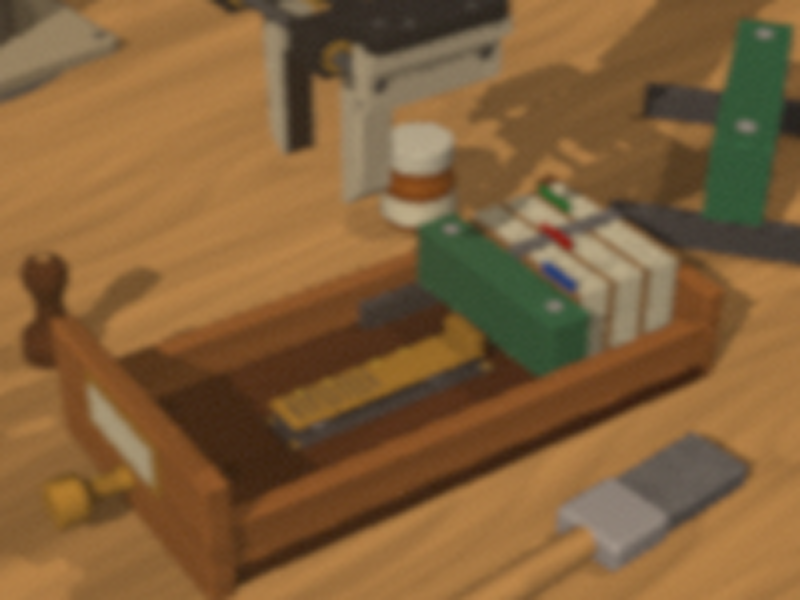

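In the scene view the lug stands free behind the block at (463,338), the cards are upright and the bystanders are in place. I'll check the numbers.

```bash
python3 -c "
from h import *
z=np.load('pics/w8.npz');c={k:z[k] for k in z.files};d=z['d']
for n,u,v in [('plate',281,180),('plate2',281,130),('block L',240,76),('block R',320,76)]: print(n,pt(c,u,v,np.median(d[v-2:v+3,u-2:u+3])).round(4))
for n,u,v in [('rear',281,94),('front',281,60)]: print(n,totray(atz(c,u,v,.074)).round(4))
cs=robot.get_calibration('scene');ds=np.load('pics/s8.npy')
for n,x,y in [('plate',340,390),('lug top',463,325),('block top',500,275)]:
    u,v=int(190+x/4),int(150+y/3.75);P=pt(cs,u,v,ds[v,u]);print(n,totray(P).round(4),P[2].round(4))
"
```

```text
plate [ 0.5748 -0.0587  0.0283]
plate2 [ 0.5817 -0.0089  0.0279]
block L [0.5552 0.0399 0.0742]
block R [0.6189 0.0313 0.074 ]
rear [ 0.0544 -0.0039]
front [ 0.0798 -0.0041]
plate [-0.0359 -0.0027] 0.0284
lug top [ 0.0444 -0.0008] 0.0408
block top [ 0.0636 -0.0098] 0.0738
```

```bash
python3 -c "
from plant import robot
print(robot.close_job())"
```

```text
the job is handed in; nothing more can be done
None
```

The block is closed up against the cards, the catch has sprung up behind it, and the job is handed in. It took about 8.6 s of the 35 s allowed; no verdict is reported.

**What I did:** I pressed the thumb plate to its stop with the closed fingertips and slid forward on it, pushing the block over the lug. I then backed off and lifted. With the fingers opened astride the plate, I pushed the block low down until the force rose to 28 N with only 0.6 mm more travel. Then I moved the hand back and up, clear of everything.

**Last checks:**
- **Catch:** up, with the plate at z = 28 mm and the lug top at about 41 mm (28 and 40 expected).
- **Block:** upright and level, top at 74 mm.
- **Block position:** the wrist camera put its centre at 67 mm, close to the 68 mm limit. That camera read the plate's rear end 1.8 mm too far forward, which would make it about 65 mm, and the finger position when pushing stopped also gives about 66 mm.
- **Cards and bystanders:** the cards look upright and closed up, and the brush, stamp and jar look unmoved. I judged these from the pictures only.

**Disagreements:** the first press stopped about 3 mm short because the arm gave under the load, so I pressed further before pushing. Camera and fingertip positions across the tray differed by 2–4 mm, which did not affect the result.

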